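Reverse a row of bench vessels into the second carrier

TASK

Two low four-bay carriers stand end to end on the bench, one with a row of four vessels in it and one empty. Move all four vessels to the empty carrier in reverse order, so that the one that was leftmost in the row ends up rightmost and so on, each set down gently, upright and in the middle of its own bay. Leave the bench timer and the petri dish beside the carriers where they are.

Things in the scene. Friction and masses are not known exactly. Their poses are not given: they have to be found in the camera images.
- tall_bottle: white round reagent bottle with black screw cap, 60 mm diameter, 135 mm high; the cap is a cylinder 34 mm across from 113 to 135 mm above the underside, a good grip from above; 0.25 to 0.5 kg; upright, origin at the centre of its underside, z axis up; stands at the start in one of the bays of full_carrier
- brown_bottle: brown round reagent bottle with white screw cap, 52 mm diameter, 104 mm high; the cap is a cylinder 30 mm across from 88 to 104 mm above the underside, a good grip from above; 0.14 to 0.28 kg; upright, origin at the centre of its underside, z axis up; stands at the start in one of the bays of full_carrier
- slim_tube: slim self-standing tube with screw cap, 118 mm high; body 28 mm across, blue cap 33 mm across from 98 to 118 mm above the underside, a good grip from above; 0.04 to 0.09 kg; upright, origin at the centre of its underside, z axis up; stands at the start in one of the bays of full_carrier
- beaker: clear open beaker, 54 mm across the rim (48 mm at the foot), 70 mm high, empty, light and rigid, with a small spout; grip it round the outside below the rim; 0.06 to 0.11 kg; upright, origin at the centre of its underside, z axis up; stands at the start in one of the bays of full_carrier
- full_carrier: fixed white plastic carrier, 88 x 330 mm, 26 mm high, origin under its centre; four open bays in a row along its y axis, centres at y = -120, -40, 40, 120 mm, x = 0; a bay is 80 (x) by 76 mm inside, floor 4 mm above the bench, walls and dividers 26 mm high. Holds the four vessels at the start, in any order, each about mid-bay. Its y points to the robot's left within 0.15 rad
- empty_carrier: fixed white plastic carrier, 88 x 330 mm, 26 mm high, origin under its centre; four open bays in a row along its y axis, centres at y = -120, -40, 40, 120 mm, x = 0; a bay is 80 (x) by 76 mm inside, floor 4 mm above the bench, walls and dividers 26 mm high. Empty at the start: the target. Stands in line with full_carrier, to its left or right; its y points to the robot's left within 0.2 rad
- timer: white bench timer 70 x 62 mm, 19 mm high, lying loose behind full_carrier, 10 mm or more clear of it; bystander, leave it alone. Origin: centre of the underside
- dish: closed petri dish 90 mm across, 14 mm high, lying loose behind empty_carrier, 10 mm or more clear of it; bystander, leave it alone. Origin: centre of the underside
Not all that is in view belongs to the job. What is shaped like the brown_bottle but blue is not meant. What is shaped like the tall_bottle but turquoise is not meant.

How it is judged:
By the outcome, as a careful person would: the job done as asked, in the order asked, and still so for the second after the job is handed in, with the robot touching nothing.
It also fails if it takes over 96 s, if anything falls off the work surface, if the arm or the gripper's body presses on something with over 40 N, if the wrist force passes 120 N, or if a joint passes its speed limit or range.

ROBOT

A 6-joint arm with a two-finger parallel gripper is mounted at the origin on a cart in front of the work surface, level with it; the furniture and walls round the work are solid. World frame = base frame: x ahead of the robot, y to its left, z up, the work surface at z = 0. Lengths are in m, angles in rad, forces in N, time in s.
With the tool pointing down it reaches from about 0.275 to 0.725 m from the base axis. Payload 5.6 kg.
Tool frame: the origin (TCP) lies midway between the tips of the shut fingers; the grasp point (between the pads) lies 19 mm behind it (ctrl.grasp_offset is the distance from the TCP to the grasp point, in m); x points along the fingers, y is the direction in which the jaws open and shut, and the axes are right-handed (so a half turn about x gives the same grasp; the last joint's range is limited). The gripper opens to 85 mm and grips with 20 to 120 N. Pads are 22 mm wide; open, the fingers measure 114 mm over their backs; the gripper's body (76 mm by 85 mm) begins 54 mm behind the grasp point. The pads swing forward as they close: fully open they stand 13 mm farther back than shut.
Start: joints at [1.635, 0.255, 0.108, 0, -1.424, -0.285], TCP at [0.12, 0.537, 0.231] pointing down, gripper open.
Joint ranges: [-2.95, 2.95], [-1.21, 1.97], [-1.09, 1.5], [-2.87, 1.71], [-2.94, -0.07], [-3.05, 3.05]. Speed limits (rad/s): [2.57, 2.57, 3.14, 3.14, 3.14, 3.14].

INTERFACE

Orientations are given as a 3x3 rotation matrix whose columns are the frame's x, y, z axes.
In Python, from rig import ctrl, eyes gives the robot as it stands.
- The arm moves only by the tool move_arm, never from a script. Its argument "increments" is one flat list of numbers, 7 for each row, row after row: the shift along the world's x, y, z in m, then the turn, a rotation vector about the world's x, y, z in degrees, then the gripper's target within -1 to 1 (shut at 1, half-way at 0, fully open at -1). A call has exactly 8 rows; each row shifts and turns the commanded pose from where the row before left it; what a row does not reach is not made up. A row lasts 1/8 s, in which the tool goes at most 62.5 mm and 10.7 degrees, less where a joint would pass 70% of its speed; a pose out of reach is approached as far as the arm can. A call is refused whole if a number of a shift passes 0.0625 or a number of a turn 10.7, either way. A call with a gripper value outside its range is refused whole. The fingers move at their own pace and stop on an object; the grip force is fixed at half the most. Time passes only in rows, so rows that do not move let the fingers close, or fill a call up. It gives the time, the measured TCP pose, the force and the opening at its end, in the units of the state.
- ctrl.get_obs(): the state, without advancing time (a new reading comes with each control period).
- eyes.grab_frame(name): name is "side" or "top" or "wrist"; returns (picture, depth): 384x512x3 uint8, red, green, blue; 384x512 float32, m along the optical axis (not along the pixel's ray), 0 where there is no reading.
- eyes.camera_params(name): a dict with "vertical_fov" (degrees; the focal length in pixels is half the picture's height over the tangent of half this angle, whatever the lens; pixels are square), "cx", "cy" (the principal point, pixels), "R" (3x3) and "t" (3): a world point X has camera coordinates R X + t; the wrist camera has in their place "hand_eye" (4x4, takes a point from camera to tool coordinates, whose origin is the TCP and whose axes are the tool frame's). Camera axes: x right, y down, z forward; pixel columns grow to the right and rows downward; lengths in m; the calibration is good to about 2 mm. A picture is of the moment at which its call begins: read the wrist's pose just before it. camera_params takes no time and is no camera call.
- ctrl.hand_in(): hands the job in, once; it reports no verdict.
The state is a dict: "t": time; "q": joint angles; "qd": joint speeds; "effort": joint torques, N m; "tool_pos": TCP position; "orientation": TCP orientation; "ft_force": force on the tool from outside, world axes, zero at the start; "moment": the same for the moment, N m; "grip_width": finger opening in m.
Only numpy, scipy, OpenCV 4.12 (cv2) and the standard library are available. Lean on these libraries where they do the work, as an engineer would, in place of code of your own. Each camera call takes 0.05 s, during which the arm holds its last target.

## Working session

There is one attempt and no reset: what is moved stays moved. The work goes in short steps, Python scripts to look and compute and a tool call to move; the robot and the scene stay as the last step left them, time stands still between calls to the robot, and variables do not carry over. Pictures are saved under pics/ and viewed, and the job is handed in when it is done.

Besides the shell and the picture viewer there is one more tool, called as a command line: name --argument value ..., lists and objects as JSON in quotes. move_arm: Moves the arm, as the interface text tells. Its arguments: {"type":"object","properties":{"increments":{"type":"array"}},"required":["increments"]}

```bash
ls; mkdir -p pics
python3 - <<'E'
from rig import ctrl, eyes
import cv2,numpy as np
print(ctrl.get_obs(), ctrl.grasp_offset)
for n in ["side","top","wrist"]:
    o=ctrl.get_obs()
    p,d=eyes.grab_frame(n); cv2.imwrite(f"pics/{n}0.png",p[:,:,::-1]); np.savez(f"pics/{n}0.npz",p=p,d=d,pos=o['tool_pos'],R=o['orientation'])
    print(n,eyes.camera_params(n))
E
```

```text
pics
{'t': 0.0, 'q': array([ 1.63459248e+00,  2.55762086e-01,  1.07038557e-01, -4.71309743e-04,
       -1.42391859e+00, -2.84574972e-01]), 'qd': array([-0.00149114, -0.00159042, -0.00082445, -0.0001987 ,  0.00097163,
        0.00015932]), 'effort': array([-1.94921104e-04, -3.86627376e+01,  2.37935758e+01,  5.36525846e+00,
       -6.23098502e-03, -6.85307853e-06]), 'tool_pos': array([0.12029257, 0.53618432, 0.23040184]), 'orientation': array([[-3.47613185e-04, -2.19056993e-01, -9.75712003e-01],
       [-1.87174292e-03, -9.75710210e-01,  2.19057257e-01],
       [-9.99998188e-01,  1.90242922e-03, -7.08486408e-05]]), 'ft_force': array([-1.33590738,  0.34536389,  0.39095146]), 'moment': array([ 0.06892261,  0.02008421, -0.01296709]), 'grip_width': 0.08525868006504987} 0.0187
side {'vertical_fov': 55.98013042311106, 'cx': 261.6038962326068, 'cy': 193.03596533039678, 'R': array([[-0.96803527, -0.25010597, -0.01883393],
       [-0.1535619 ,  0.65038169, -0.74392365],
       [ 0.19830899, -0.71725216, -0.66799917]]), 't': array([0.47889719, 0.11876488, 0.81818572])}
top {'vertical_fov': 43.34107370368078, 'cx': 262.1071196282206, 'cy': 186.86310899948668, 'R': array([[ 0.02328503, -0.9996228 ,  0.01456255],
       [-0.98431008, -0.0254719 , -0.1745991 ],
       [ 0.17490418, -0.01026852, -0.98453191]]), 't': array([-0.02490767,  0.48573033,  1.33100833])}
wrist {'vertical_fov': 60.63347183922466, 'cx': 260.9250057922108, 'cy': 197.21884101404873, 'hand_eye': array([[ 3.58525326e-04, -2.58202842e-01,  9.66090660e-01,
        -1.42167236e-01],
       [ 9.99999708e-01,  7.45129939e-04, -1.71961659e-04,
        -9.00718146e-04],
       [-6.75462086e-04,  9.66090439e-01,  2.58203034e-01,
        -6.56501399e-02],
       [ 0.00000000e+00,  0.00000000e+00,  0.00000000e+00,
         1.00000000e+00]])}
```

View pics/top0.png

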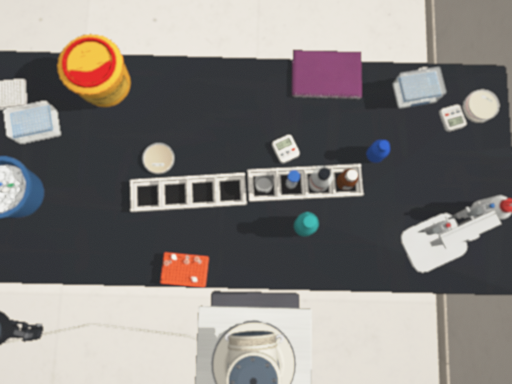

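View pics/side0.png

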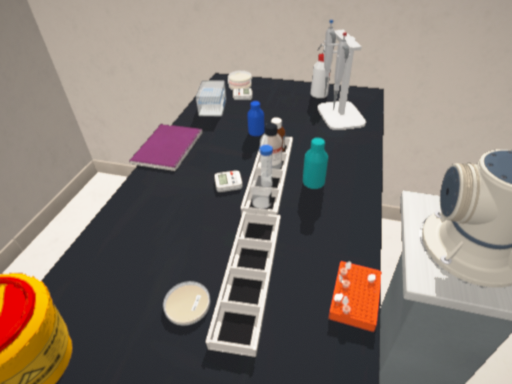

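View pics/wrist0.png

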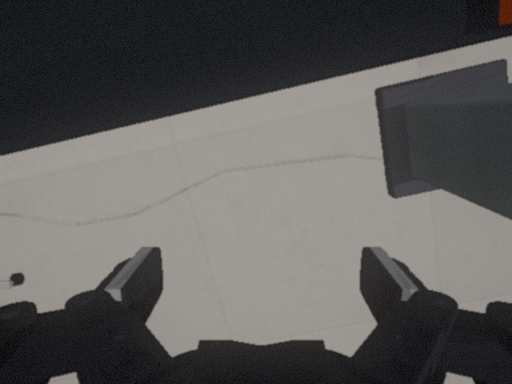

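```bash
cat > h.py <<'E'
import numpy as np,cv2
from rig import ctrl,eyes
def cam(n,pos=None,Rt=None):
    c=eyes.camera_params(n); f=192/np.tan(np.radians(c['vertical_fov']/2))
    if n=='wrist':
        H=c['hand_eye']; R=Rt@H[:3,:3]; o=Rt@H[:3,3]+pos
        return f,c['cx'],c['cy'],R,o     # R cam->world, o
    R=c['R'].T; return f,c['cx'],c['cy'],R,-R@c['t']
def onplane(C,u,v,z):
    f,cx,cy,R,o=C
    d=R@np.array([(u-cx)/f,(v-cy)/f,1]); return o+d*(z-o[2])/d[2]
def proj(C,X):
    f,cx,cy,R,o=C; p=R.T@(np.asarray(X)-o); return np.array([cx+f*p[0]/p[2],cy+f*p[1]/p[2]])
def cloud(C,d):
    f,cx,cy,R,o=C; v,u=np.mgrid[:384,:512]
    P=np.stack([(u-cx)/f*d,(v-cy)/f*d,d],-1); return P@R.T+o
def grab(name,tag):
    o=ctrl.get_obs(); p,d=eyes.grab_frame(name)
    cv2.imwrite(f"pics/{tag}.png",p[:,:,::-1]); np.savez(f"pics/{tag}.npz",p=p,d=d,pos=o['tool_pos'],R=o['orientation'])
    return p,d,cam(name,o['tool_pos'],o['orientation'])
E
python3 - <<'E'
from h import *
z=np.load('pics/top0.npz');p,d=z['p'],z['d'];C=cam('top')
cv2.imwrite('pics/topcrop.png',cv2.resize(p[130:250,110:410],None,fx=2.6,fy=2.6,interpolation=cv2.INTER_CUBIC)[:,:,::-1])
X=cloud(C,d)
print('bench z',np.median(X[230:240,60:140,2]))
m=(X[...,2]>0.015)&(X[...,2]<0.04)&(p.min(-1)>150)
n,l,s,c=cv2.connectedComponentsWithStats(m.astype(np.uint8))
for i in range(1,n):
    if s[i,4]>80: print(s[i],c[i])
# columns of top edges per plane
for nm,(u,v) in dict(beaker=(264,184),tube=(293,179),tall=(319,175),brown=(347,174),turq=(306,222),blue=(378,150)).items():
    print(nm,X[v-2:v+3,u-2:u+3].reshape(-1,3).mean(0).round(3))
E
```

```text
bench z -0.0007386936705499059
[395  81  42  25 149] [408.88590604  97.40268456]
[441 105  25  25 246] [453.09349593 116.08130081]
[ 16 107  43  35 185] [ 43.83243243 129.88648649]
[273 135  27  27 293] [285.65870307 147.79522184]
[248 164 116  37 748] [305.21122995 182.60962567]
[130 173 117  38 832] [184.98076923 191.81129808]
beaker [ 0.501 -0.019  0.007]
tube [ 0.496 -0.095  0.12 ]
tall [ 0.508 -0.164  0.126]
brown [ 0.518 -0.245  0.099]
turq [ 0.379 -0.129  0.134]
blue [ 0.593 -0.336  0.082]
```

View pics/topcrop.png

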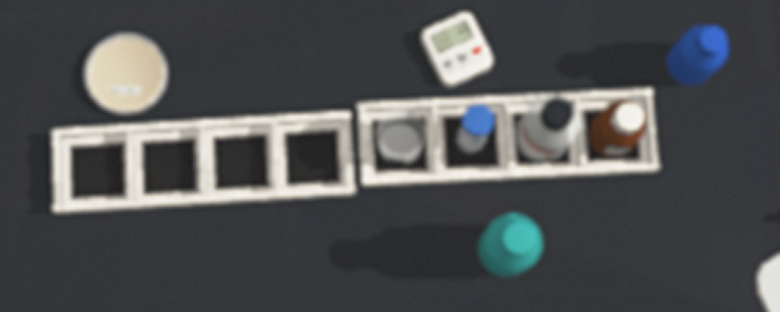

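Run:
```python
from h import *
z=np.load('pics/top0.npz');p,d=z['p'],z['d'];C=cam('top')
X=cloud(C,d)
m=((X[...,2]>0.012)&(X[...,2]<0.04)&(p.min(-1)>130)).astype(np.uint8)
n,l,s,c=cv2.connectedComponentsWithStats(m)
for i in range(1,n):
    if s[i,4]>600:
        cs,_=cv2.findContours((l==i).astype(np.uint8),cv2.RETR_EXTERNAL,cv2.CHAIN_APPROX_NONE)
        P=np.array([onplane(C,u,v,.026)[:2] for u,v in cs[0][:,0]],np.float32)
        print(cv2.minAreaRect(P)); print(cv2.boxPoints(cv2.minAreaRect(P)))
hsv=cv2.cvtColor(p,cv2.COLOR_RGB2HSV)
def blob(mask,zz,nm):
    n,l,s,c=cv2.connectedComponentsWithStats(mask.astype(np.uint8))
    for i in range(1,n):
        if s[i,4]>15: print(nm,s[i],c[i].round(1),onplane(C,*c[i],zz).round(4))
roi=np.zeros(m.shape,bool); roi[160:200,250:362]=1
Z=X[...,2]
blob(roi&(hsv[...,0]>95)&(hsv[...,0]<125)&(hsv[...,1]>120)&(Z>.1),.122,'tube')
blob(roi&(Z>.125)&(p.max(-1)<110),.139,'tall')
blob(roi&(p.min(-1)>150)&(Z>.08),.108,'brown')
blob(roi&(Z>.045)&(np.arange(512)[None]<280),.074,'beaker')
q=ctrl.get_obs();print(q['t'])
```

```text
((0.5070074796676636, -0.13770046830177307), (0.09246771782636642, 0.3277128040790558), 4.388214588165283)
[[ 0.44837186  0.02213806]
 [ 0.47344646 -0.30461407]
 [ 0.5656431  -0.297539  ]
 [ 0.5405685   0.02921313]]
((0.47034385800361633, 0.19935697317123413), (0.09241601079702377, 0.3288959562778473), 5.088237285614014)
[[0.4097331  0.35905874]
 [0.43890283 0.03145885]
 [0.5309546  0.03965521]
 [0.5017849  0.3672551 ]]
tube [288 171  12  11 102] [293.8 176.1] [ 0.5039 -0.0966  0.122 ]
tall [318 168  12  12 105] [323.9 173.3] [ 0.5101 -0.1753  0.139 ]
brown [312 166  11   8  40] [316.7 169.4] [ 0.5269 -0.1601  0.108 ]
brown [347 169  11  12  99] [351.9 174.4] [ 0.5153 -0.2562  0.108 ]
brown [324 170  10  16  67] [329.3 179.2] [ 0.5005 -0.1945  0.108 ]
beaker [255 171  19  21 114] [264.  179.6] [ 0.5015 -0.0175  0.074 ]
0.15
```

move_arm --increments '[0.029,-0.03,0.006,0,0,-6.1,-1,0.029,-0.03,0.006,0,0,-6.1,-1,0.029,-0.03,0.006,0,0,-6.1,-1,0.029,-0.03,0.006,0,0,-6.1,-1,0.029,-0.03,0.006,0,0,-6.1,-1,0.029,-0.03,0.006,0,0,-6.1,-1,0.029,-0.03,0.006,0,0,-6.1,-1,0.029,-0.03,0.006,0,0,-6.1,-1]'

```text
t: 1.15
tool_pos: [0.3531, 0.2954, 0.2793]
orientation: [[-0.0, -0.88, -0.475], [-0.0, -0.475, 0.88], [-1.0, 0.0, -0.0]]
ft_force: [1.3, -0.4, 0.0]
grip_width: 0.0854
```

move_arm --increments '[0.029,-0.03,0.006,0,0,-6.1,-1,0.029,-0.03,0.006,0,0,-6.1,-1,0.029,-0.03,0.006,0,0,-6.1,-1,0.029,-0.03,0.006,0,0,-6.1,-1,0,0,0,0,0,0,-1,0,0,0,0,0,0,-1,0,0,0,0,0,0,-1,0,0,0,0,0,0,-1]'

```text
t: 2.15
tool_pos: [0.468, 0.1772, 0.3033]
orientation: [[0.0, -0.997, -0.074], [0.0, -0.074, 0.997], [-1.0, -0.0, 0.0]]
ft_force: [0.4, -0.1, 0.3]
grip_width: 0.0854
```

Run:
```python
from h import *
grab('wrist','w1')
o=ctrl.get_obs();print(o['t'],o['tool_pos'],o['orientation'],o['ft_force'])
```

```text
2.2 [0.46803567 0.17712129 0.30334355] [[ 2.30690283e-05 -9.97287118e-01 -7.36098124e-02]
 [ 1.01394945e-04 -7.36098097e-02  9.97287113e-01]
 [-9.99999995e-01 -3.04701075e-05  9.94217657e-05]] [-0.16518648 -0.69182608 -0.1824749 ]
```

View pics/w1.png

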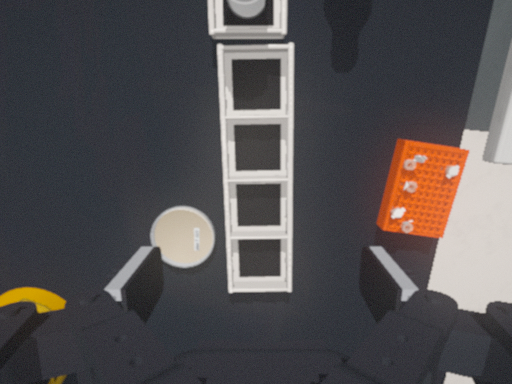

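The wrist view shows the whole empty carrier, with corners near (220,46), (293,44), (291,291) and (229,292). The dish is at (183,237), clear of it. The beaker's bay is at the top edge (247,5).

Run:
```python
from h import *
z=np.load('pics/w1.npz');p,d=z['p'],z['d'];C=cam('wrist',z['pos'],z['R']);X=cloud(C,d)
m=((X[...,2]>0.018)&(X[...,2]<0.034)&(p.min(-1)>110)).astype(np.uint8)
n,l,s,c=cv2.connectedComponentsWithStats(m)
for i in range(1,n):
    if s[i,4]>300: print(s[i])
i=max(range(1,n),key=lambda i:s[i,4])
Y=X[l==i]; print('z',np.median(Y[:,2]))
cs,_=cv2.findContours((l==i).astype(np.uint8),cv2.RETR_CCOMP,cv2.CHAIN_APPROX_NONE)
for c in cs:
    if len(c)<80: continue
    P=np.array([onplane(C,u,v,.026)[:2] for u,v in c[:,0]],np.float32)
    print(cv2.minAreaRect(P))
```

```text
[207   0  80  37 812]
[ 217   43   77  250 4010]
z 0.025345575908230944
((0.47181394696235657, 0.20265433192253113), (0.09053070843219757, 0.32856324315071106), 5.162168502807617)
((0.46116530895233154, 0.32049956917762756), (0.07930222898721695, 0.07555657625198364), 5.170170783996582)
((0.46866485476493835, 0.2412625253200531), (0.07882130891084671, 0.07662981748580933), 5.455173969268799)
((0.47587937116622925, 0.1626126617193222), (0.07823101431131363, 0.07860502600669861), 5.455172061920166)
((0.48252880573272705, 0.08393719792366028), (0.07894264161586761, 0.0782458484172821), 5.068822383880615)
```

move_arm --increments '[0.006,-0.045,0,0,0,0,-1,0.006,-0.045,0,0,0,0,-1,0.006,-0.045,0,0,0,0,-1,0.006,-0.045,0,0,0,0,-1,0.006,-0.045,0,0,0,0,-1,0.006,-0.045,0,0,0,0,-1,0,0,0,0,0,0,-1,0,0,0,0,0,0,-1]'

```text
t: 3.2
tool_pos: [0.5044, -0.093, 0.3032]
orientation: [[0.0, -0.997, -0.072], [0.0, -0.072, 0.997], [-1.0, -0.0, 0.0]]
ft_force: [0.4, -0.2, -0.4]
grip_width: 0.0855
```

Run:
```python
from h import *
grab('wrist','w2')
o=ctrl.get_obs();print(o['t'],o['tool_pos'],o['ft_force'])
```

```text
3.25 [ 0.50438659 -0.09261565  0.30333343] [-0.13849632  0.18597194 -0.08760026]
```

View pics/w2.png

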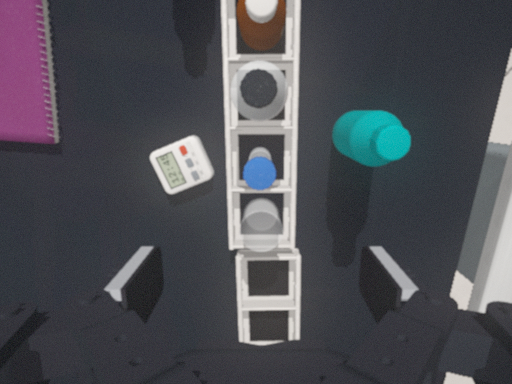

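The row is in view: white-capped brown bottle at (262,10), black-capped tall bottle at (260,88), blue-capped tube at (260,173) and clear beaker at (261,228). The turquoise bottle at (370,138) isn't meant, and neither is the blue brown-bottle lookalike, which is out of view.

Run:
```python
from h import *
z=np.load('pics/w2.npz');p,d=z['p'],z['d'];C=cam('wrist',z['pos'],z['R']);X=cloud(C,d);Z=X[...,2]
hsv=cv2.cvtColor(p,cv2.COLOR_RGB2HSV)
roi=np.zeros(d.shape,bool); roi[0:255,222:300]=1
def blob(mask,zz,nm):
    n,l,s,c=cv2.connectedComponentsWithStats(mask.astype(np.uint8))
    for i in range(1,n):
        if s[i,4]>100:
            cs,_=cv2.findContours((l==i).astype(np.uint8),0,2); (u,v),r=cv2.minEnclosingCircle(cs[0])
            print(nm,s[i],(round(u,1),round(v,1),round(r,1)),onplane(C,u,v,zz).round(4),'z',np.median(Z[l==i]).round(3))
blob(roi&(Z>.113)&(Z<.130)&(hsv[...,0]>95)&(hsv[...,0]<125)&(hsv[...,1]>120),.122,'tube')
blob(roi&(Z>.132)&(Z<.15),.139,'tall')
blob(roi&(Z>.1)&(Z<.115)&(np.arange(384)[:,None]<40),.108,'brown')
v=np.arange(384)[:,None]
blob(roi&(Z>.06)&(Z<.085)&(v>190),.074,'beaker')
blob(roi&(Z>.035)&(Z<.085)&(v>190),.074,'beaker2')
cv2.imwrite('pics/w2c.png',cv2.resize(p[180:260,215:310],None,fx=6,fy=6,interpolation=cv2.INTER_CUBIC)[:,:,::-1])
```

```text
tube [243 157  33  32 807] (258.8, 173.1, 16.5) [ 0.5075 -0.0955  0.122 ] z 0.122
tall [ 239   69   38   40 1154] (257.1, 88.3, 19.9) [ 0.5146 -0.1749  0.139 ] z 0.138
brown [245   0  32  20 520] (260.5, 3.9, 16.0) [ 0.5171 -0.2504  0.108 ] z 0.108
beaker [239 209  44  43 529] (260.4, 230.4, 22.1) [ 0.5003 -0.0166  0.074 ] z 0.071
beaker2 [ 239  203   44   49 1016] (260.5, 227.3, 24.3) [ 0.5004 -0.0206  0.074 ] z 0.061
```

View pics/w2c.png

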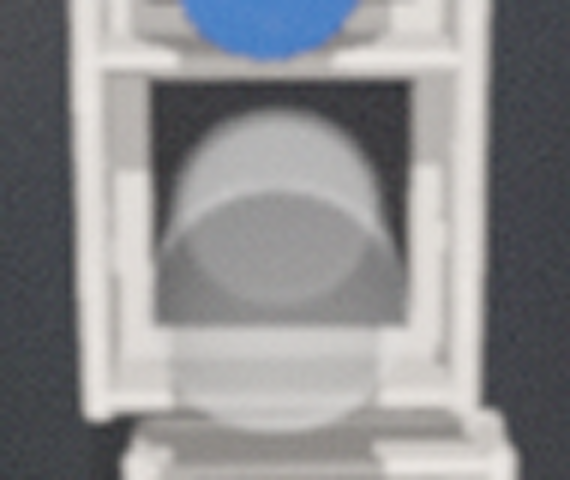

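move_arm --increments '[-0.002,0.038,0,0,0,0,-1,-0.002,0.038,0,0,0,0,-1,0,0,-0.05,0,0,0,-1,0,0,-0.055,0,0,0,-1,0,0,-0.055,0,0,0,-1,0,0,-0.045,0,0,0,-1,0,0,-0.03,0,0,0,-1,0,0,-0.02,0,0,0,-1]'

```text
t: 4.25
tool_pos: [0.4996, -0.0162, 0.0469]
orientation: [[-0.002, -0.997, -0.074], [-0.0, -0.074, 0.997], [-1.0, 0.002, -0.0]]
ft_force: [-0.1, -0.5, 0.0]
grip_width: 0.0854
```

move_arm --increments '[0,0,-0.015,0,0,0,-1,0,0,-0.003,0,0,0,-1,0,0,0,0,0,0,1,0,0,0,0,0,0,1,0,0,0,0,0,0,1,0,0,0,0,0,0,1,0,0,0,0,0,0,1,0,0,0,0,0,0,1]'

```text
t: 5.25
tool_pos: [0.5008, -0.0172, 0.0314]
orientation: [[0.001, -0.997, -0.072], [0.0, -0.072, 0.997], [-1.0, -0.001, 0.0]]
ft_force: [-3.1, 1.4, 6.2]
grip_width: 0.0516
```

Run:
```python
from h import *
p,d,C=grab('side','s1'); p2,d2,C2=grab('wrist','w3')
cv2.imwrite('pics/s1w3.png',np.hstack([cv2.resize(p[100:260,180:340],(380,380)),cv2.resize(p2,(400,380))])[:,:,::-1])
o=ctrl.get_obs();print(o['t'],o['tool_pos'],o['ft_force'],o['grip_width'])
```

```text
5.35 [ 0.50074742 -0.01719918  0.03137355] [-3.65229181  1.29343163  5.88908182] 0.05159655704444489
```

View pics/s1w3.png

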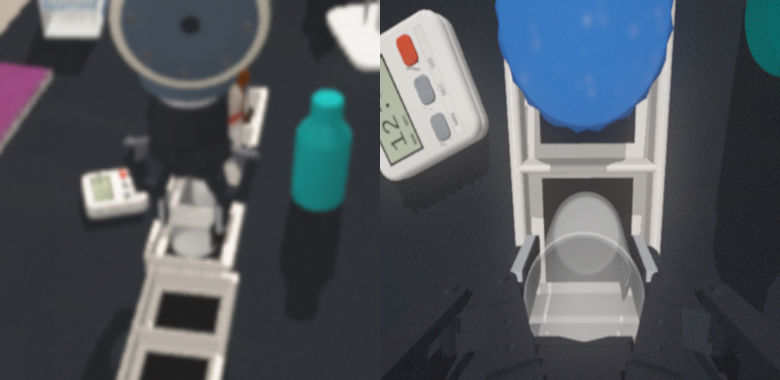

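Run:
```python
from h import *
z=np.load('pics/w3.npz');p,d=z['p'],z['d'];C=cam('wrist',z['pos'],z['R'])
print(onplane(C,260,288,.074),onplane(C,(586-380)*512/400,233*384/380,.004))
cv2.imwrite('pics/w3c.png',cv2.resize(p[170:360,160:360],(800,760)[:2] if 0 else (600,570))[:,:,::-1])
```

```text
[ 0.50194954 -0.02321834  0.074     ] [ 0.49964263 -0.01457637  0.004     ]
```

View pics/w3c.png

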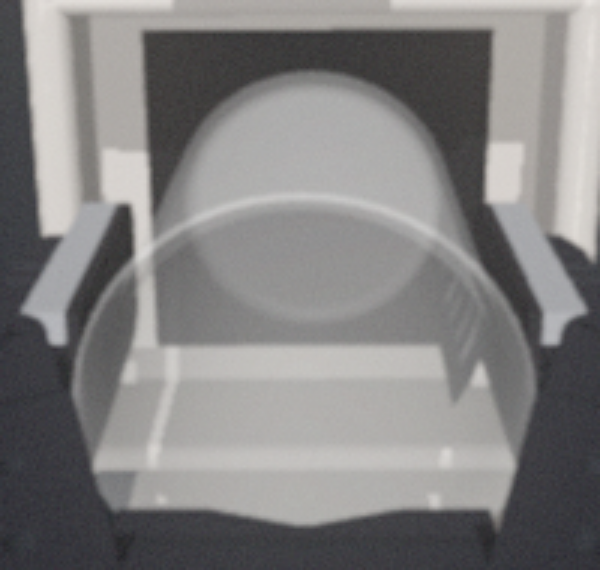

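move_arm --increments '[0,0,0.015,0,0,0,1,0,0,0.025,0,0,0,1,-0.003,0.015,0.025,0,0,0.2,1,-0.004,0.021,0,0,0,0.2,1,-0.004,0.021,0,0,0,0.2,1,-0.004,0.021,0,0,0,0.2,1,-0.004,0.021,0,0,0,0.2,1,0,0,0,0,0,0,1]'

```text
t: 6.35
tool_pos: [0.4814, 0.0826, 0.0955]
orientation: [[0.001, -0.996, -0.091], [0.001, -0.091, 0.996], [-1.0, -0.001, 0.0]]
ft_force: [-0.4, -0.5, -1.9]
grip_width: 0.0516
```

Run:
```python
from h import *
p,d,C=grab('side','s2'); p2,d2,C2=grab('wrist','w4')
cv2.imwrite('pics/s2w4.png',np.hstack([cv2.resize(p[120:300,180:360],(380,380)),cv2.resize(p2,(400,380))])[:,:,::-1])
o=ctrl.get_obs();print(o['t'],o['tool_pos'],o['ft_force'],o['grip_width'])
```

```text
6.45 [0.48145579 0.08154753 0.09541036] [ 0.25249949 -0.73634509 -1.00382233] 0.051508421014806814
```

View pics/s2w4.png

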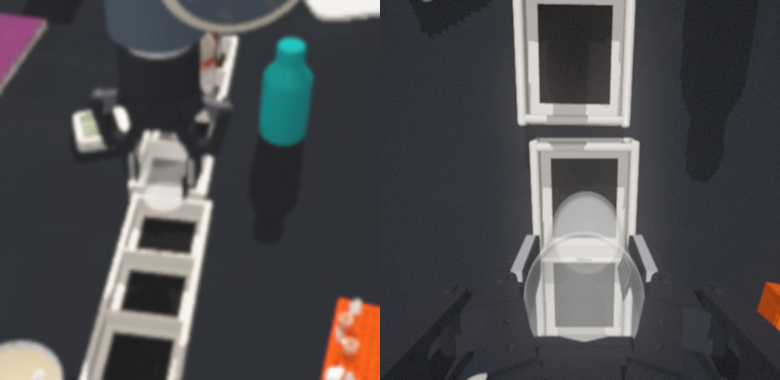

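move_arm --increments '[0,-0.002,-0.025,0,0,0,1,0,0,-0.02,0,0,0,1,0,0,-0.01,0,0,0,1,0,0,-0.006,0,0,0,1,0,0,-0.003,0,0,0,1,0,0,0,0,0,0,1,0,0,0,0,0,0,-0.2,0,0,0,0,0,0,-1]'

```text
t: 7.45
tool_pos: [0.4817, 0.0798, 0.0316]
orientation: [[0.001, -0.996, -0.09], [0.0, -0.09, 0.996], [-1.0, -0.001, 0.0]]
ft_force: [0.4, 0.2, 0.0]
grip_width: 0.0685
```

move_arm --increments '[0,0,0,0,0,0,-1,0,0,0,0,0,0,-1,0,0,0,0,0,0,-1,0,0,0.02,0,0,0,-1,0,0,0.045,0,0,0,-1,0,0,0.055,0,0,0,-1,0,0,0.05,0,0,0,-1,0,-0.03,0,0,0,0,-1]'

```text
t: 8.45
tool_pos: [0.4839, 0.0508, 0.2058]
orientation: [[0.009, -0.996, -0.092], [0.003, -0.092, 0.996], [-1.0, -0.009, 0.002]]
ft_force: [0.1, 0.3, -0.6]
grip_width: 0.0851
```

Run:
```python
from h import *
p,d,C=grab('side','s3'); p2,d2,C2=grab('wrist','w5')
cv2.imwrite('pics/s3w5.png',np.hstack([cv2.resize(p[120:300,180:360],(380,380)),cv2.resize(p2,(400,380))])[:,:,::-1])
o=ctrl.get_obs();print(o['t'],o['tool_pos'],o['ft_force'],o['grip_width'])
```

```text
8.55 [0.48149423 0.04839646 0.20221724] [ 0.53269043 -0.01633179 -0.84890743] 0.08510519526904847
```

View pics/s3w5.png

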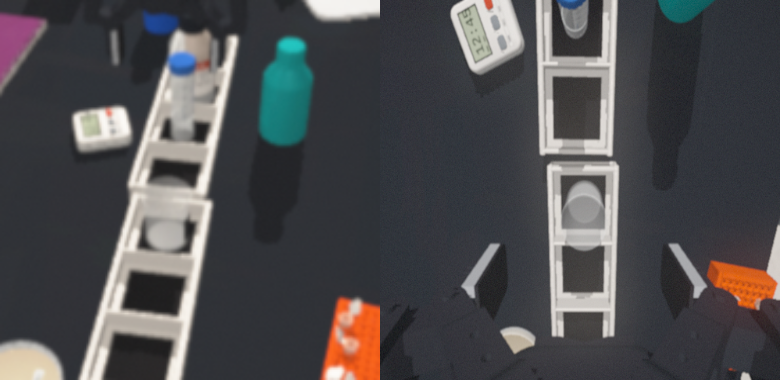

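move_arm --increments '[0.006,-0.036,0,0,0,-0.3,-1,0.006,-0.036,0,0,0,-0.3,-1,0.006,-0.036,0,0,0,-0.3,-1,0.006,-0.036,0,0,0,-0.2,-1,0,0,-0.01,0,0,0,-1,0,0,-0.03,0,0,0,-1,0,0,-0.03,0,0,0,-1,0,0,-0.025,0,0,0,-1]'

```text
t: 9.55
tool_pos: [0.5046, -0.0935, 0.1044]
orientation: [[-0.002, -0.997, -0.071], [0.0, -0.071, 0.997], [-1.0, 0.002, 0.0]]
ft_force: [0.7, 0.0, 1.1]
grip_width: 0.0851
```

move_arm --increments '[0,0,-0.015,0,0,0,-1,0,0,0,0,0,0,-1,0,0,0,0,0,0,1,0,0,0,0,0,0,1,0,0,0,0,0,0,1,0,0,0,0,0,0,1,0,0,0,0,0,0,1,0,0,0,0,0,0,1]'

```text
t: 10.55
tool_pos: [0.5061, -0.0945, 0.0921]
orientation: [[0.002, -0.997, -0.071], [-0.0, -0.071, 0.997], [-1.0, -0.002, -0.001]]
ft_force: [-0.3, -0.2, 6.5]
grip_width: 0.0315
```

Run:
```python
from h import *
p,d,C=grab('side','s4'); p2,d2,C2=grab('wrist','w6')
cv2.imwrite('pics/s4w6.png',np.hstack([cv2.resize(p[100:280,180:360],(380,380)),cv2.resize(p2,(400,380))])[:,:,::-1])
o=ctrl.get_obs();print(o['t'],o['tool_pos'],o['ft_force'],o['grip_width'])
```

```text
10.65 [ 0.50608955 -0.09448914  0.09212251] [3.27838795e-03 4.56136441e-01 5.49316306e+00] 0.031524665039012426
```

View pics/s4w6.png

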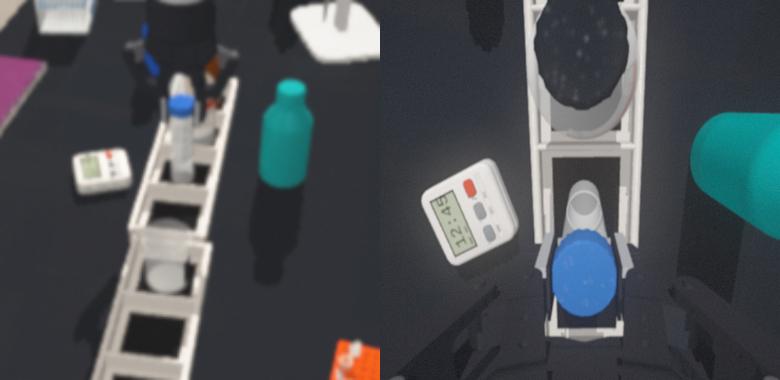

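move_arm --increments '[0,0,0.02,0,0,0,1,0,0,0.045,0,0,0,1,-0.0045,0.0365,0.03,0,0,0.2,1,-0.0045,0.0365,0.01,0,0,0.2,1,-0.0045,0.0365,0,0,0,0.2,1,-0.0045,0.0365,0,0,0,0.2,1,-0.0045,0.0365,0,0,0,0.2,1,-0.0045,0.0365,0,0,0,0,1]'

```text
t: 11.65
tool_pos: [0.4777, 0.1257, 0.1957]
orientation: [[-0.001, -0.996, -0.088], [-0.0, -0.088, 0.996], [-1.0, 0.001, -0.0]]
ft_force: [0.3, 0.1, -1.0]
grip_width: 0.0316
```

move_arm --increments '[-0.0045,0.0365,0,0,0,0,1,0,0,0,0,0,0,1,0,0,-0.03,0,0,0,1,0,0,-0.025,0,0,0,1,0,0,-0.015,0,0,0,1,0,0,0,0,0,0,1,0,0,0,0,0,0,1,0,0,0,0,0,0,1]'

```text
t: 12.65
tool_pos: [0.4745, 0.1614, 0.1273]
orientation: [[0.002, -0.996, -0.088], [0.001, -0.088, 0.996], [-1.0, -0.002, 0.001]]
ft_force: [-0.1, -0.6, -0.5]
grip_width: 0.0317
```

Run:
```python
from h import *
p,d,C=grab('side','s5'); p2,d2,C2=grab('wrist','w7')
cv2.imwrite('pics/s5w7.png',np.hstack([cv2.resize(p[140:320,160:340],(380,380)),cv2.resize(p2,(400,380))])[:,:,::-1])
o=ctrl.get_obs();print(o['t'],o['tool_pos'],o['ft_force'],o['grip_width'])
```

```text
12.75 [0.47426266 0.16136874 0.1269586 ] [ 0.16679356 -0.49236759 -1.06151228] 0.03108971055747483
```

View pics/s5w7.png

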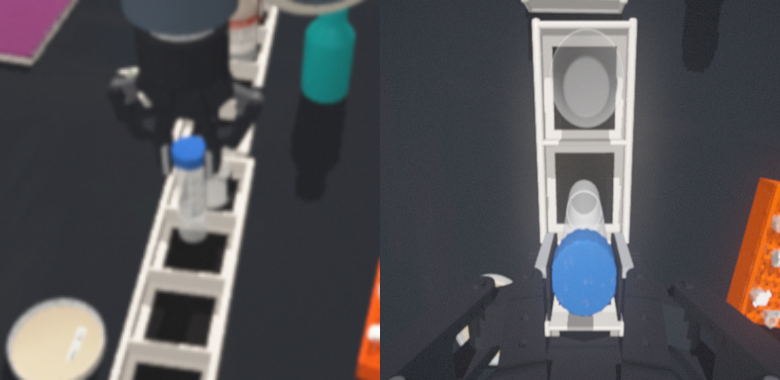

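move_arm --increments '[0,0,-0.015,0,0,0,1,0,0,-0.01,0,0,0,1,0,0,-0.006,0,0,0,1,0,0,-0.003,0,0,0,1,0,0,0,0,0,0,1,0,0,0,0,0,0,0.3,0,0,0,0,0,0,-0.2,0,0,0,0,0,0,-1]'

```text
t: 13.75
tool_pos: [0.4741, 0.1612, 0.0924]
orientation: [[0.0, -0.996, -0.088], [0.0, -0.088, 0.996], [-1.0, -0.0, 0.0]]
ft_force: [-0.4, 0.4, -0.7]
grip_width: 0.0669
```

move_arm --increments '[0,0,0,0,0,0,-1,0,0,0,0,0,0,-1,0,0,0.02,0,0,0,-1,0,0,0.04,0,0,0,-1,0,0,0.045,0,0,0,-1,0,-0.01,0.02,0,0,0,-1,0.005,-0.04,0,0,0,-0.2,-1,0.005,-0.045,0,0,0,-0.2,-1]'

```text
t: 14.75
tool_pos: [0.4841, 0.0656, 0.2176]
orientation: [[0.001, -0.997, -0.082], [0.0, -0.082, 0.997], [-1.0, -0.001, 0.0]]
ft_force: [0.5, -0.7, -0.1]
grip_width: 0.0855
```

move_arm --increments '[0.005,-0.045,0,0,0,-0.2,-1,0.005,-0.045,0,0,0,-0.2,-1,0.005,-0.045,0,0,0,-0.2,-1,0.005,-0.045,0,0,0,0,-1,0.004,-0.035,0,0,0,0,-1,0.004,-0.026,0,0,0,0,-1,0,0,0,0,0,0,-1,0,0,0,0,0,0,-1]'

```text
t: 15.75
tool_pos: [0.5118, -0.1746, 0.2172]
orientation: [[-0.0, -0.998, -0.07], [0.0, -0.07, 0.998], [-1.0, 0.0, 0.0]]
ft_force: [-0.2, 0.4, 0.7]
grip_width: 0.0853
```

Run:
```python
from h import *
p,d,C=grab('side','s6'); p2,d2,C2=grab('wrist','w8')
cv2.imwrite('pics/s6w8.png',np.hstack([cv2.resize(p[100:320,160:380],(380,380)),cv2.resize(p2,(400,380))])[:,:,::-1])
o=ctrl.get_obs();print(o['t'],o['tool_pos'],o['ft_force'],o['grip_width'])
X=cloud(C2,d2);Z=X[...,2]
def blob(mask,zz,nm):
    n,l,s,c=cv2.connectedComponentsWithStats(mask.astype(np.uint8))
    for i in range(1,n):
        if s[i,4]>150:
            cs,_=cv2.findContours((l==i).astype(np.uint8),0,2); (u,v),r=cv2.minEnclosingCircle(cs[0])
            print(nm,s[i],(round(u,1),round(v,1),round(r,1)),onplane(C2,u,v,zz).round(4),'z',np.median(Z[l==i]).round(3))
blob((Z>.132)&(Z<.15),.139,'tall')
blob((Z>.1)&(Z<.115),.108,'brown')
```

```text
15.85 [ 0.51195357 -0.17414932  0.21741349] [ 0.50340262  0.23072198 -0.01990283] 0.08550290917836026
tall [ 236  178   48   47 1732] (259.5, 201.1, 23.9) [ 0.5137 -0.1768  0.139 ] z 0.138
tall [ 406  242   44   42 1295] (427.8, 261.1, 22.0) [ 0.3874 -0.1401  0.139 ] z 0.134
brown [ 243   67   40   42 1297] (262.5, 87.4, 21.1) [ 0.5171 -0.254   0.108 ] z 0.108
brown [ 230  160   62   51 1052] (260.2, 189.6, 30.9) [ 0.5134 -0.1775  0.108 ] z 0.105
brown [383 222  51  38 770] (408.0, 242.5, 25.8) [ 0.3888 -0.1416  0.108 ] z 0.105
```

View pics/s6w8.png

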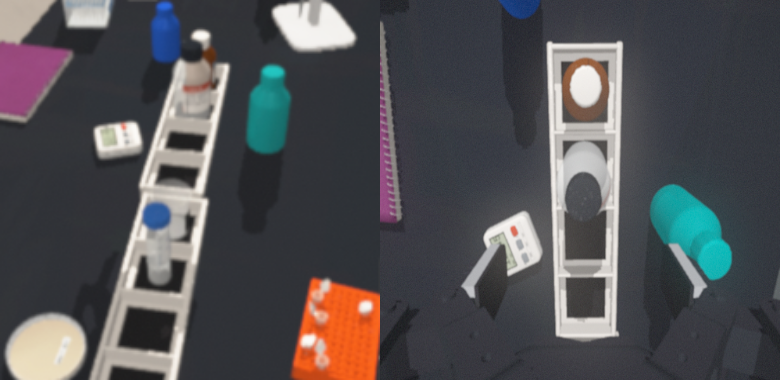

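move_arm --increments '[0.001,-0.002,-0.03,0,0,0,-1,0,0,-0.035,0,0,0,-1,0,0,-0.025,0,0,0,-1,0,0,-0.015,0,0,0,-1,0,0,-0.005,0,0,0,-1,0,0,0,0,0,0,-1,0,0,0,0,0,0,1,0,0,0,0,0,0,1]'

```text
t: 16.85
tool_pos: [0.5134, -0.1769, 0.108]
orientation: [[0.001, -0.997, -0.071], [-0.0, -0.071, 0.998], [-1.0, -0.001, -0.0]]
ft_force: [0.3, -0.2, 0.8]
grip_width: 0.0516
```

move_arm --increments '[0,0,0,0,0,0,1,0,0,0,0,0,0,1,0,0,0,0,0,0,1,0,0,0,0,0,0,1,0,0,0,0,0,0,1,0,0,0,0,0,0,1,0,0,0,0,0,0,1,0,0,0,0,0,0,1]'

```text
t: 17.85
tool_pos: [0.5129, -0.1771, 0.1083]
orientation: [[0.0, -0.997, -0.071], [-0.001, -0.071, 0.997], [-1.0, -0.0, -0.001]]
ft_force: [-1.4, 1.9, 5.4]
grip_width: 0.0353
```

Run:
```python
from h import *
p,d,C=grab('side','s7'); p2,d2,C2=grab('wrist','w9')
cv2.imwrite('pics/s7w9.png',np.hstack([cv2.resize(p[80:300,160:380],(380,380)),cv2.resize(p2,(400,380))])[:,:,::-1])
o=ctrl.get_obs();print(o['t'],o['tool_pos'],o['ft_force'],o['grip_width'])
```

```text
17.95 [ 0.51289442 -0.1770612   0.10828919] [-2.1593997   1.5440747   5.31465593] 0.035245378984193255
```

View pics/s7w9.png

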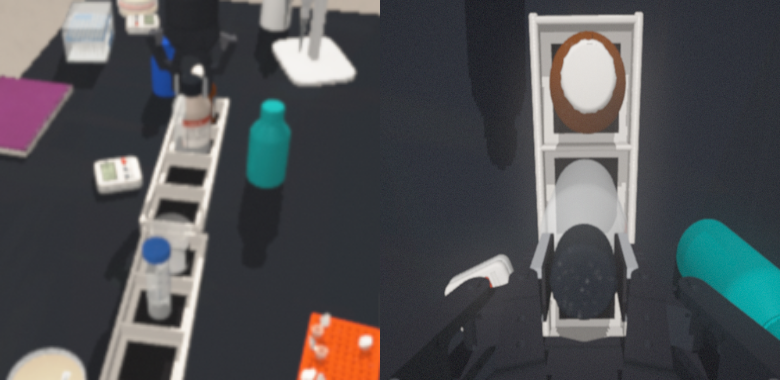

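move_arm --increments '[0,0,0.02,0,0,0,1,0,0,0.04,0,0,0,1,0,0,0.05,0,0,0,1,-0.002,0.015,0.046,0,0,0.2,1,-0.0038,0.035,0,0,0,0.2,1,-0.0038,0.035,0,0,0,0.2,1,-0.0038,0.035,0,0,0,0.2,1,-0.0038,0.035,0,0,0,0.2,1]'

```text
t: 18.95
tool_pos: [0.4948, -0.0206, 0.2624]
orientation: [[-0.002, -0.996, -0.088], [0.0, -0.088, 0.996], [-1.0, 0.002, 0.001]]
ft_force: [0.2, 0.3, -3.8]
grip_width: 0.035
```

move_arm --increments '[-0.0038,0.035,0,0,0,0,1,-0.0038,0.035,0,0,0,0,1,-0.0038,0.035,0,0,0,0,1,-0.0038,0.035,0,0,0,0,1,-0.0038,0.035,0,0,0,0,1,-0.0038,0.035,0,0,0,0,1,-0.0038,0.035,0,0,0,0,1,-0.0018,0.018,0,0,0,0,1]'

```text
t: 19.95
tool_pos: [0.4664, 0.2426, 0.2622]
orientation: [[-0.002, -0.996, -0.089], [-0.001, -0.089, 0.996], [-1.0, 0.002, -0.0]]
ft_force: [-0.8, -0.2, -4.6]
grip_width: 0.0351
```

move_arm --increments '[0,0,0,0,0,0,1,0,0,0,0,0,0,1,0,0,-0.03,0,0,0,1,0,0,-0.045,0,0,0,1,0,0,-0.03,0,0,0,1,0,0,-0.015,0,0,0,1,0,0,0,0,0,0,1,0,0,0,0,0,0,1]'

```text
t: 20.95
tool_pos: [0.4684, 0.2415, 0.1449]
orientation: [[0.003, -0.996, -0.088], [0.001, -0.088, 0.996], [-1.0, -0.003, 0.001]]
ft_force: [-0.1, 0.2, -3.6]
grip_width: 0.0354
```

Run:
```python
from h import *
p,d,C=grab('side','s8'); p2,d2,C2=grab('wrist','w10')
cv2.imwrite('pics/s8w10.png',np.hstack([cv2.resize(p[130:380,120:370],(380,380)),cv2.resize(p2,(400,380))])[:,:,::-1])
o=ctrl.get_obs();print(o['t'],o['tool_pos'],o['ft_force'],o['moment'],o['grip_width'])
```

```text
21.05 [0.4681224  0.24162786 0.14475693] [-0.77763938 -0.30411711 -3.3511485 ] [ 0.02145647  0.03260176 -0.00257027] 0.03512703508882267
```

View pics/s8w10.png

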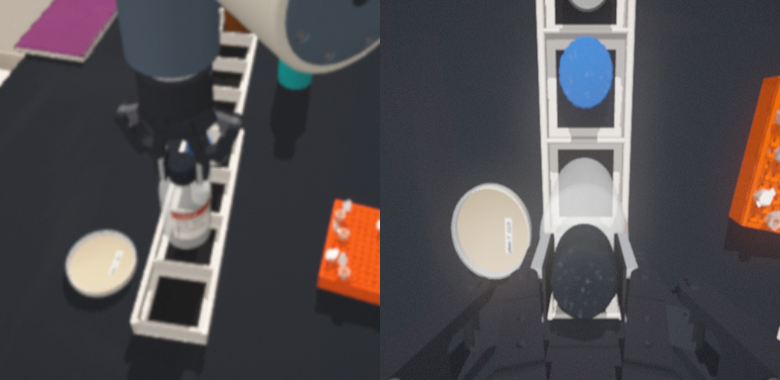

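move_arm --increments '[0,-0.001,-0.015,0,0,0,1,0,0,-0.01,0,0,0,1,0,0,-0.006,0,0,0,1,0,0,-0.003,0,0,0,1,0,0,-0.002,0,0,0,1,0,0,0,0,0,0,1,0,0,0,0,0,0,0.3,0,0,0,0,0,0,-0.2]'

```text
t: 22.05
tool_pos: [0.468, 0.2407, 0.1079]
orientation: [[0.002, -0.996, -0.088], [0.001, -0.088, 0.996], [-1.0, -0.002, 0.001]]
ft_force: [-1.2, -0.1, -0.9]
grip_width: 0.0505
```

move_arm --increments '[0,0,0,0,0,0,-1,0,0,0,0,0,0,-1,0,0,0,0,0,0,-1,0,0,0.015,0,0,0,-1,0,0,0.045,0,0,0,-1,0,0,0.05,0,0,0,-1,0.004,-0.02,0,0,0,-0.2,-1,0.004,-0.041,0,0,0,-0.2,-1]'

```text
t: 23.05
tool_pos: [0.4756, 0.1792, 0.2182]
orientation: [[0.001, -0.997, -0.083], [0.001, -0.083, 0.997], [-1.0, -0.001, 0.001]]
ft_force: [0.0, -0.7, -0.1]
grip_width: 0.0853
```

move_arm --increments '[0.004,-0.041,0,0,0,-0.2,-1,0.004,-0.041,0,0,0,-0.2,-1,0.004,-0.041,0,0,0,-0.2,-1,0.004,-0.041,0,0,0,0,-1,0.004,-0.041,0,0,0,0,-1,0.004,-0.041,0,0,0,0,-1,0.004,-0.041,0,0,0,0,-1,0.004,-0.041,0,0,0,0,-1]'

```text
t: 24.05
tool_pos: [0.5071, -0.1505, 0.2177]
orientation: [[0.0, -0.998, -0.07], [-0.0, -0.07, 0.998], [-1.0, -0.0, -0.0]]
ft_force: [-0.7, -0.5, -0.5]
grip_width: 0.0851
```

move_arm --increments '[0.004,-0.041,0,0,0,0,-1,0.004,-0.041,0,0,0,0,-1,0.001,-0.025,0,0,0,0,-1,0,0,0,0,0,0,-1,0,0,0,0,0,0,-1,0,0,0,0,0,0,-1,0,0,0,0,0,0,-1,0,0,0,0,0,0,-1]'

```text
t: 25.05
tool_pos: [0.5164, -0.2554, 0.2174]
orientation: [[0.0, -0.997, -0.071], [-0.0, -0.071, 0.997], [-1.0, -0.0, -0.0]]
ft_force: [-0.2, 0.4, 0.2]
grip_width: 0.0855
```

Run:
```python
from h import *
p,d,C=grab('side','s9'); p2,d2,C2=grab('wrist','w11')
cv2.imwrite('pics/s9w11.png',np.hstack([cv2.resize(p[80:380,100:400],(380,380)),cv2.resize(p2,(400,380))])[:,:,::-1])
o=ctrl.get_obs();print(o['t'],o['tool_pos'],o['ft_force'],o['grip_width'])
X=cloud(C2,d2);Z=X[...,2]
m=(Z>.1)&(Z<.115)
n,l,s,c=cv2.connectedComponentsWithStats(m.astype(np.uint8))
for i in range(1,n):
    if s[i,4]>150:
        cs,_=cv2.findContours((l==i).astype(np.uint8),0,2); (u,v),r=cv2.minEnclosingCircle(cs[0])
        print(s[i],(round(u,1),round(v,1),round(r,1)),onplane(C2,u,v,.108).round(4),'z',np.median(Z[l==i]).round(3))
```

```text
25.15 [ 0.51640047 -0.25561341  0.21735623] [-0.58024679  0.25577084 -0.4183788 ] 0.08542050346368626
[ 131   45   42   43 1343] (151.5, 65.5, 22.0) [ 0.6021 -0.3444  0.108 ] z 0.104
[ 243  176   37   37 1055] (260.7, 194.0, 18.6) [ 0.5172 -0.2552  0.108 ] z 0.108
```

View pics/s9w11.png

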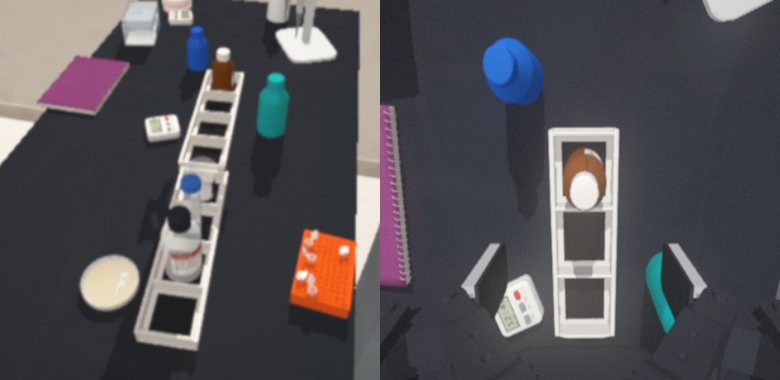

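move_arm --increments '[0.001,0,-0.03,0,0,0,-1,0,0,-0.045,0,0,0,-1,0,0,-0.035,0,0,0,-1,0,0,-0.015,0,0,0,-1,0,0,-0.007,0,0,0,-1,0,0,0,0,0,0,-1,0,0,0,0,0,0,1,0,0,0,0,0,0,1]'

```text
t: 26.15
tool_pos: [0.5179, -0.256, 0.0862]
orientation: [[0.002, -0.998, -0.071], [-0.0, -0.071, 0.998], [-1.0, -0.002, -0.001]]
ft_force: [0.1, -0.2, -0.2]
grip_width: 0.0518
```

move_arm --increments '[0,0,0,0,0,0,1,0,0,0,0,0,0,1,0,0,0,0,0,0,1,0,0,0,0,0,0,1,0,0,0,0,0,0,1,0,0,0,0,0,0,1,0,0,0,0,0,0,1,0,0,0,0,0,0,1]'

```text
t: 27.15
tool_pos: [0.5174, -0.2563, 0.0862]
orientation: [[0.0, -0.997, -0.071], [-0.001, -0.071, 0.997], [-1.0, -0.0, -0.001]]
ft_force: [-1.5, 0.2, 5.7]
grip_width: 0.0284
```

Run:
```python
from h import *
p2,d2,C2=grab('wrist','w12')
cv2.imwrite('pics/w12.png',p2[:,:,::-1])
o=ctrl.get_obs();print(o['t'],o['tool_pos'],o['ft_force'],o['grip_width'])
```

```text
27.2 [ 0.51736905 -0.25626171  0.08620141] [-2.03384722 -0.35504395  4.39259679] 0.028572492583197374
```

View pics/w12.png

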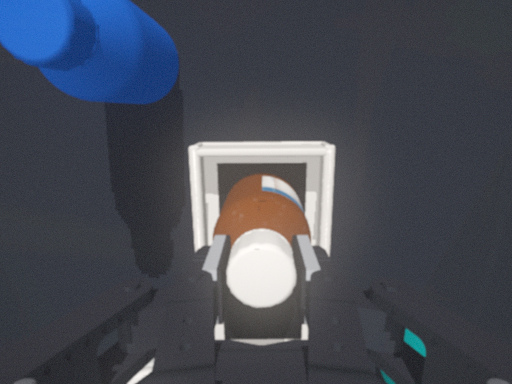

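move_arm --increments '[0,0,0.02,0,0,0,1,0,0,0.04,0,0,0,1,0,0,0.05,0,0,0,1,0,0,0.05,0,0,0,1,-0.002,0.02,0.01,0,0,0.2,1,-0.004,0.041,0,0,0,0.2,1,-0.004,0.041,0,0,0,0.2,1,-0.004,0.041,0,0,0,0.2,1]'

```text
t: 28.2
tool_pos: [0.5022, -0.1108, 0.2536]
orientation: [[-0.003, -0.996, -0.085], [0.001, -0.085, 0.996], [-1.0, 0.003, 0.001]]
ft_force: [1.1, -0.0, -2.9]
grip_width: 0.0281
```

move_arm --increments '[-0.004,0.041,0,0,0,0.2,1,-0.004,0.041,0,0,0,0,1,-0.004,0.041,0,0,0,0,1,-0.004,0.041,0,0,0,0,1,-0.004,0.041,0,0,0,0,1,-0.004,0.041,0,0,0,0,1,-0.004,0.041,0,0,0,0,1,-0.004,0.041,0,0,0,0,1]'

```text
t: 29.2
tool_pos: [0.4698, 0.2167, 0.2537]
orientation: [[-0.003, -0.996, -0.088], [-0.001, -0.088, 0.996], [-1.0, 0.003, -0.0]]
ft_force: [0.9, 0.5, -2.2]
grip_width: 0.0284
```

move_arm --increments '[-0.004,0.041,0,0,0,0,1,-0.004,0.041,0,0,0,0,1,-0.003,0.022,0,0,0,0,1,0,0,0,0,0,0,1,0,0,0,0,0,0,1,0,0,-0.03,0,0,0,1,0,0,-0.025,0,0,0,1,0,0,0,0,0,0,1]'

```text
t: 30.2
tool_pos: [0.4595, 0.3173, 0.1986]
orientation: [[-0.003, -0.996, -0.087], [-0.003, -0.087, 0.996], [-1.0, 0.003, -0.003]]
ft_force: [-0.0, -0.5, -2.6]
grip_width: 0.0285
```

Run:
```python
from h import *
p,d,C=grab('side','s10'); p2,d2,C2=grab('wrist','w13')
cv2.imwrite('pics/s10w13.png',np.hstack([cv2.resize(p[130:380,120:370],(380,380)),cv2.resize(p2,(400,380))])[:,:,::-1])
o=ctrl.get_obs();print(o['t'],o['tool_pos'],o['ft_force'],o['moment'],o['grip_width'])
```

```text
30.3 [0.46096892 0.31861818 0.20145493] [ 0.78572813  0.19758964 -1.74719571] [ 0.00519354 -0.04872812  0.0387756 ] 0.028596530564391955
```

View pics/s10w13.png

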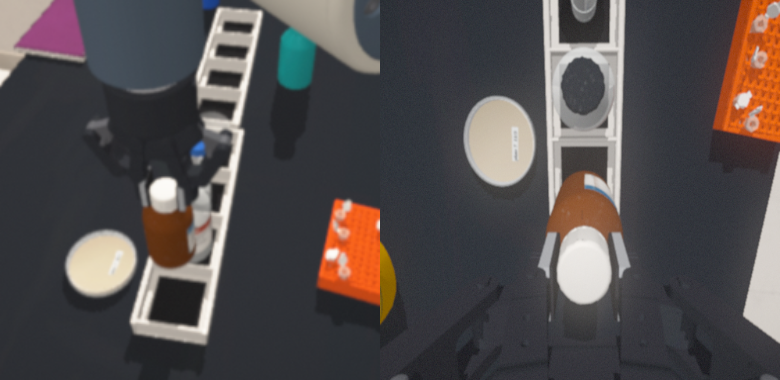

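move_arm --increments '[-0.001,0.001,-0.025,0,0,0,1,0,0,-0.035,0,0,0,1,0,0,-0.025,0,0,0,1,0,0,-0.012,0,0,0,1,0,0,-0.008,0,0,0,1,0,0,-0.004,0,0,0,1,0,0,-0.003,0,0,0,1,0,0,-0.002,0,0,0,1]'

```text
t: 31.3
tool_pos: [0.4596, 0.3204, 0.0866]
orientation: [[0.001, -0.996, -0.088], [0.001, -0.088, 0.996], [-1.0, -0.001, 0.001]]
ft_force: [0.0, -0.7, -1.1]
grip_width: 0.0287
```

Run:
```python
from h import *
p,d,C=grab('side','s11'); p2,d2,C2=grab('wrist','w14')
cv2.imwrite('pics/s11w14.png',np.hstack([cv2.resize(p[130:380,120:370],(380,380)),cv2.resize(p2,(400,380))])[:,:,::-1])
o=ctrl.get_obs();print(o['t'],o['tool_pos'],o['ft_force'],o['moment'],o['grip_width'])
```

```text
31.4 [0.45940944 0.32022113 0.08639698] [ 0.7082437  -0.44487785 -2.06655612] [-0.02951527 -0.00810768  0.00721582] 0.028363951571007764
```

View pics/s11w14.png

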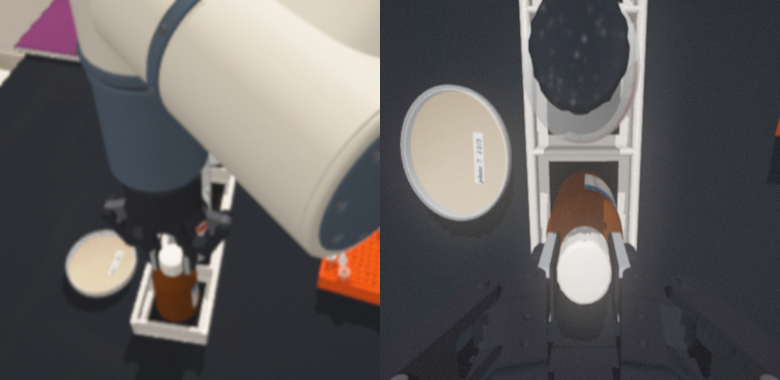

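move_arm --increments '[0,0,-0.001,0,0,0,1,0,0,0,0,0,0,1,0,0,0,0,0,0,0.3,0,0,0,0,0,0,-0.2,0,0,0,0,0,0,-1,0,0,0,0,0,0,-1,0,0,0,0,0,0,-1,0,0,0,0,0,0,-1]'

```text
t: 32.4
tool_pos: [0.4593, 0.3201, 0.0852]
orientation: [[-0.0, -0.996, -0.088], [-0.0, -0.088, 0.996], [-1.0, 0.0, -0.0]]
ft_force: [-0.6, 0.8, 0.2]
grip_width: 0.0855
```

move_arm --increments '[0,0,0.015,0,0,0,-1,0,0,0.04,0,0,0,-1,0,0,0.05,0,0,0,-1,0,0,0.05,0,0,0,-1,0,0,0.05,0,0,0,-1,0,0,0.02,0,0,0,-1,0,0,0,0,0,0,-1,0,0,0,0,0,0,-1]'

```text
t: 33.4
tool_pos: [0.4589, 0.32, 0.3098]
orientation: [[-0.001, -0.996, -0.088], [-0.0, -0.088, 0.996], [-1.0, 0.001, -0.0]]
ft_force: [0.3, 0.1, -0.4]
grip_width: 0.0854
```

move_arm --increments '[0,-0.03,0,0,0,0,-1,0,-0.03,0,0,0,0,-1,0,-0.03,0,0,0,0,-1,0,-0.03,0,0,0,0,-1,0,0,0,0,0,0,-1,0,0,0,0,0,0,-1,0,0,0,0,0,0,-1,0,0,0,0,0,0,-1]'

```text
t: 34.4
tool_pos: [0.4593, 0.2007, 0.3099]
orientation: [[-0.001, -0.996, -0.089], [-0.0, -0.089, 0.996], [-1.0, 0.001, -0.0]]
ft_force: [-0.4, 0.2, 0.5]
grip_width: 0.0852
```

Run:
```python
from h import *
p,d,C=grab('side','s12'); p2,d2,C2=grab('wrist','w15')
cv2.imwrite('pics/s12w15.png',np.hstack([cv2.resize(p[80:380,100:400],(380,380)),cv2.resize(p2,(400,380))])[:,:,::-1])
o=ctrl.get_obs();print(o['t'],o['tool_pos'],o['ft_force'],o['grip_width'])
X=cloud(C2,d2);Z=X[...,2]
for nm,a,b,h in (('tall',.132,.15,.139),('tube',.116,.127,.122),('brown',.102,.112,.108)):
  n,l,s,c=cv2.connectedComponentsWithStats(((Z>a)&(Z<b)).astype(np.uint8))
  for i in range(1,n):
    if s[i,4]>300:
        cs,_=cv2.findContours((l==i).astype(np.uint8),0,2); (u,v),r=cv2.minEnclosingCircle(cs[0])
        print(nm,s[i],(round(u,1),round(v,1),round(r,1)),onplane(C2,u,v,h).round(4),np.median(Z[l==i]).round(3))
```

```text
34.5 [0.45929214 0.20055576 0.3100765 ] [ 0.08330432 -0.63889426 -0.34946546] 0.08536287381831358
tall [232 199  34  33 849] (248.3, 215.0, 16.8) [0.4692 0.2394 0.139 ] 0.138
tube [233 117  33  34 868] (248.8, 133.8, 16.9) [0.4755 0.1608 0.122 ] 0.122
brown [229 186  43  34 458] (249.8, 205.1, 21.3) [0.4688 0.2381 0.108 ] 0.106
brown [239 262  25  25 483] (251.2, 273.5, 12.7) [0.4606 0.3203 0.108 ] 0.108
```

View pics/s12w15.png

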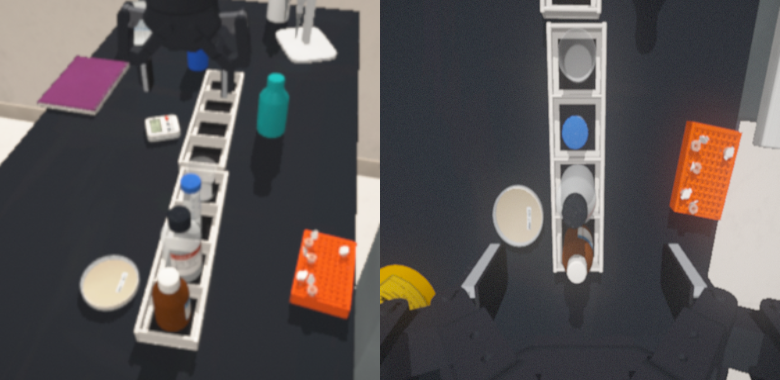

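Run:
```python
from h import *
a=np.load('pics/side0.npz')['p'].astype(int);b=np.load('pics/s12.npz')['p'].astype(int)
for nm,(x0,y0,x1,y1) in dict(timer=(212,168,245,196),dish=(160,278,213,330)).items():
    print(nm,np.abs(a-b)[y0:y1,x0:x1].mean())
print(ctrl.hand_in())
```

```text
timer 0.44552669552669555
dish 0.45307208514755687
the job is handed in; nothing more can be done
None
```

All four vessels are in the left (empty) carrier in reverse order, and the job is handed in at about 34.5 s of the 96 s allowed. From left to right it now holds the brown bottle, tall bottle, slim tube and beaker; before, the row ran beaker, tube, tall bottle, brown bottle.

- **Position:** in the last wrist view, the tube and both bottles' cap centres were within about 2 mm of my estimates of the bay centres. I averaged two carrier measurements, top and wrist, which differed by about 3 mm.
- **Beaker:** I checked it by eye only. It looked upright and central in the last wrist and side pictures.
- **Upright:** the measured cap heights matched the tube and both bottles standing upright on the bay floor.
- **Timer and dish:** their patches in the side picture match the first picture (mean difference about 0.45 grey levels), so neither was moved.
- **Forces:** the largest reading in the checks was about 6.5 N, while closing the grip.
- **Robot at hand-in:** the gripper was open and clear of everything, and no check failed.

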